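Put the mineral spheres on their own stands

TASK

The three mineral spheres sit on each other's stands: put the pink rose quartz on the white ceramic stand, the green one on the blue stand and the amber one on the terracotta stand, parking one on the empty cork ring on the way. A sphere must never be dropped or laid on the bare plank. Leave the stands, the cork ring, the tweezers, the jar and the amethyst where they are, and let go of everything at the end.

Things in the scene. Friction and masses are not known exactly. Their poses are not given: they have to be found in the camera images.
- sphere_pink: pale pink rose quartz sphere, 50 mm across (about 0.18 kg), loose; origin at its centre. Its orientation means nothing. Seated on any stand or on the cork ring, its centre is 48.7 mm above that one's underside (its bottom dips into the hole) and 20.7 mm above the rim. At the start it sits on the blue stand.
- sphere_green: dark green aventurine sphere, 50 mm across (about 0.18 kg), loose; origin at its centre. Its orientation means nothing. Seated on any stand or on the cork ring, its centre is 48.7 mm above that one's underside (its bottom dips into the hole) and 20.7 mm above the rim. At the start it sits on the terracotta stand.
- sphere_amber: amber-yellow calcite sphere, 50 mm across (about 0.18 kg), loose; origin at its centre. Its orientation means nothing. Seated on any stand or on the cork ring, its centre is 48.7 mm above that one's underside (its bottom dips into the hole) and 20.7 mm above the rim. At the start it sits on the white stand.
- stand_white: White ceramic stand: a round foot disc 76 mm across and 8 mm thick, with a hollow round neck 40 mm across rising from it to 28 mm above the plank; the top is an open ring with a 28 mm hole, in which a sphere sits by itself. Loose, about 0.25 kg. Origin at the centre of its underside, z up.
- stand_blue: Blue ceramic stand: a round foot disc 76 mm across and 8 mm thick, with a hollow round neck 40 mm across rising from it to 28 mm above the plank; the top is an open ring with a 28 mm hole, in which a sphere sits by itself. Loose, about 0.25 kg. Origin at the centre of its underside, z up.
- stand_terracotta: Brick-coloured terracotta stand: a round foot disc 76 mm across and 8 mm thick, with a hollow round neck 40 mm across rising from it to 28 mm above the plank; the top is an open ring with a 28 mm hole, in which a sphere sits by itself. Loose, about 0.25 kg. Origin at the centre of its underside, z up.
- ring_cork: Light brown cork parking ring, of the same shape and sizes as the stands, empty at the start. Its shape: a round foot disc 76 mm across and 8 mm thick, with a hollow round neck 40 mm across rising from it to 28 mm above the plank; the top is an open ring with a 28 mm hole, in which a sphere sits by itself. Loose, about 0.25 kg. Origin at the centre of its underside, z up.
- tweezers: Bystander: flat black case 75 x 150 mm (long side along its y), 11 mm high with three steel tweezers on it. Loose; to be left alone. Origin at the centre of its underside.
- jar: Bystander: small green glass jar with a white lid, 44 mm across, 50 mm high, loose; to be left alone. Origin at the centre of its underside.
- amethyst: Bystander: purple amethyst crystals on a dark wooden base 50 x 50 x 12 mm, 52 mm high in all, loose; to be left alone. Origin at the centre of its underside.
There are look-alikes about, which are no part of the job. Of the things that look like the sphere_amber, the largest one is meant.

How it is judged:
By the outcome, as a careful person would: the job done as asked, in the order asked, and still so for the second after the job is handed in, with the robot touching nothing.
It also fails if it takes over 112 s, if anything falls off the work surface, if the arm or the gripper's body presses on something with over 40 N, if the wrist force passes 120 N, or if a joint passes its speed limit or range.

ROBOT

A 6-joint arm with a two-finger parallel gripper is mounted at the origin on the work surface. World frame = base frame: x ahead of the robot, y to its left, z up, the work surface at z = 0. Lengths are in mm, angles in rad, forces in N, time in s.
With the tool pointing down it reaches from about 350 to 875 mm from the base axis. Payload 4.2 kg.
Tool frame: the origin (TCP) lies between the finger pads; the fingertips stand 25 mm ahead of it and the grasp point (between the pads) lies 6 mm ahead of it; z points along the fingers, y is the line along which they close (so a half turn about z gives the same grasp; the last joint's range is limited). The gripper opens to 85 mm and grips with 20 to 120 N. Pads are 22 mm wide; open, the fingers measure 114 mm over their backs; the gripper's body (76 mm by 85 mm) begins 54 mm behind the grasp point. The pads swing forward as they close: fully open they stand 13 mm farther back than shut.
Start: joints at [1.582, 0.385, 0.008, 0, -1.194, -0.259], TCP at [153.263, 605.896, 256.312] pointing down, gripper open.
Joint ranges: [-3.14, 3.14], [-1.21, 2.06], [-1.07, 1.41], [-3.16, 2.05], [-2.99, -0.16], [-3.1, 3.1]. Speed limits (rad/s): [2.79, 2.79, 3.14, 3.14, 3.14, 3.14].

INTERFACE

Orientations are given as a unit quaternion [x, y, z, w].
In Python, from bench import read_state, imaging, workorder, nets gives the robot as it stands.
- The arm moves only by the tool apply_moves, never from a script. Its argument "rows" is a list of rows, each an object with "hand": the opening, from -1 (shut) to 1 (fully open); "delta_pos": the shift along the tool's x, y, z in mm, a list of three; "yaw": the turn about the tool's z in rad. A call has 1 to 12 rows; each row is the pose to reach, as a shift and turn from the pose commanded when the call began, along the tool's axes at that moment; what a row does not reach only later rows make up. A row lasts 1/12 s, in which the tool goes at most 41.7 mm and 7.16 degrees, less where a joint would pass 70% of its speed; a pose out of reach is approached as far as the arm can. A call with a gripper value outside its range is refused whole. The fingers move at their own pace and stop on an object; the grip force is fixed at half the most. Time passes only in rows, so rows that repeat a pose let the fingers close. It gives the time, the measured TCP pose, the force, the opening and the grip force at its end, in the units of the state.
- read_state(): the state, without advancing time (a new reading comes with each control period).
- imaging.get_image(name): name is "side" or "top" or "wrist"; returns a dict with "pixels" (400x640x3 uint8, red, green, blue), "fx", "fy", "cx", "cy" (pixels), "dist" ([k1, k2, p1, p2, k3] as OpenCV has them; the pictures are not rectified), "xyz" and "rotation" of the camera in the world. Camera axes: x right, y down, z forward; pixel columns grow to the right and rows downward; lengths in mm; the calibration is good to about 2 mm. A picture is of the moment at which its call begins. There is no depth.
- workorder.job_done(): hands the job in; it is judged then, once.
Trained networks look in the newest picture that a camera, given by its name, has taken for a name from the list of things; names that differ only in an ending like _2 or _b are one class to them, and where a whole thing is asked for, a point or a joint stands for the part that bears it (a point fixed in the world has none). Each returns a list of dicts, best first, with "score" (0 to 1); they miss things now and then, are a little off and sometimes report something else, mostly with a low value. They report only what shows in the picture. A call takes as long as a camera call. They do not tell look-alikes from the thing itself.
- nets.find_in(camera, query): "location" ([row, column] in pixels, amid what is visible of it).
- nets.pinpoint(camera, query): "location" ([row, column] in pixels: a listed point, or the origin of a listed thing).
The state is a dict: "clock": time; "joints": joint angles; "joint_vel": joint speeds; "joint_efforts": joint torques, N m; "position": TCP position; "ee_rot": TCP orientation; "contact_force": force on the tool from outside, world axes, zero at the start; "wrist_torque": the same for the moment, N m; "gripper_width": finger opening in mm; "grasp_force": force on a finger pad.
Only numpy, scipy, OpenCV 4.12 (cv2) and the standard library are available. Lean on these libraries where they do the work, as an engineer would, in place of code of your own. Each camera call takes 0.05 s, during which the arm holds its last target. There are 200 camera calls.

## Working session

There is one attempt and no reset: what is moved stays moved. The work goes in short steps, Python scripts to look and compute and a tool call to move; the robot and the scene stay as the last step left them, time stands still between calls to the robot, and variables do not carry over. Pictures are saved under pics/ and viewed, at most 14 in all, crops included, and the job is handed in when it is done.

Besides the shell and the picture viewer there is one more tool, called after "Emit:" as a command line: name --argument value ..., lists and objects as JSON in quotes. apply_moves: Moves the arm, as the interface text tells. Its arguments: {"type":"object","properties":{"rows":{"type":"array"}},"required":["rows"]}

```bash
mkdir -p pics; ls; python3 - <<'E'
from bench import read_state, imaging
import cv2
print(read_state())
for n in ["top","side","wrist"]:
    im=imaging.get_image(n); cv2.imwrite(f"pics/{n}0.png",im["pixels"][:,:,::-1])
    print(n,{k:v for k,v in im.items() if k!="pixels"})
E
```

```text
pics
{'clock': 0.0, 'joints': array([ 1.58163044e+00,  3.85570618e-01,  6.61237211e-03, -5.05727321e-04,
       -1.19400816e+00, -2.58579461e-01]), 'joint_vel': array([-8.10512277e-04,  1.50362314e-03, -2.17284925e-03,  5.22104065e-05,
       -1.46380662e-03,  1.65562382e-03]), 'joint_efforts': array([-5.06738979e-04, -3.92285299e+01,  1.88403815e+01,  4.18626264e+00,
       -4.56544323e-03, -3.11189048e-06]), 'position': array([153.12189997, 605.39835654, 255.2067788 ]), 'ee_rot': array([ 9.92325443e-01, -1.23648623e-01, -8.71745367e-05,  1.10677546e-03]), 'contact_force': array([-0.14499854,  0.58855083, -0.78895157]), 'wrist_torque': array([ 0.02923374, -0.00994099, -0.01508084]), 'grasp_force': 0.0, 'gripper_width': 85.58599235310707}
top {'fx': 443.8884733622729, 'fy': 443.8884733622729, 'cx': 316.2061050623316, 'cy': 203.42259545257804, 'dist': array([-0.05745585,  0.        ,  0.        ,  0.        ,  0.        ]), 'xyz': array([371.9843879 ,   5.08115724, 965.5169611 ]), 'rotation': array([-0.70283256,  0.70671227, -0.06012235,  0.05449285])}
side {'fx': 402.4096457666366, 'fy': 402.4096457666366, 'cx': 323.0057759475058, 'cy': 204.61325778679367, 'dist': array([0.0021309, 0.       , 0.       , 0.       , 0.       ]), 'xyz': array([ 233.26176334, -439.53635711,  675.49892937]), 'rotation': array([ 0.9047063 , -0.26568588,  0.1023158 , -0.3169369 ])}
wrist {'fx': 328.64223629880837, 'fy': 328.64223629880837, 'cx': 319.7101507325919, 'cy': 200.44806393565878, 'dist': array([-0.00892932,  0.        ,  0.        ,  0.        ,  0.        ]), 'xyz': array([228.71774656, 586.90290186, 372.27622842]), 'rotation': array([-0.60606406,  0.77995662,  0.12262673, -0.09652305])}
```

View pics/top0.png

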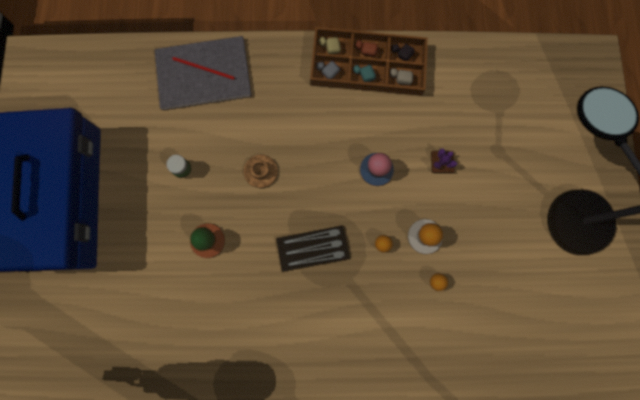

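View pics/side0.png

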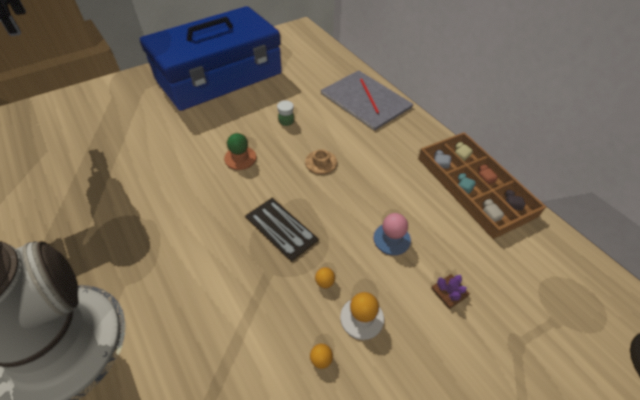

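Top picture: pink sphere on the blue stand at about (col 379, row 165), green on terracotta (204,239), cork ring empty (261,171), white stand with amber (429,235). Tweezers are at (313,248), the jar at (179,166) and the amethyst at (444,161).

Amber candidates: (430,234), (384,243) and (439,282). The one at (430,234) is clearly the largest and sits on the white stand, so it fits. I'll confirm it in a crop while measuring.

```bash
cat > h.py <<'E'
import numpy as np, cv2
from scipy.spatial.transform import Rotation as R
from bench import read_state, imaging, nets
def ray(im,rc):
    K=np.array([[im["fx"],0,im["cx"]],[0,im["fy"],im["cy"]],[0,0,1]])
    u=cv2.undistortPoints(np.array([[[rc[1],rc[0]]]],float),K,np.array(im["dist"])).ravel()
    return np.array(im["xyz"]),R.from_quat(im["rotation"]).apply([u[0],u[1],1])
def at_z(im,rc,z):
    o,d=ray(im,rc); return o+d*(z-o[2])/d[2]
def tri(rays):
    A=sum(np.eye(3)-np.outer(d,d)/(d@d) for o,d in rays)
    b=sum((np.eye(3)-np.outer(d,d)/(d@d))@o for o,d in rays)
    return np.linalg.solve(A,b)
E
python3 - <<'E'
from h import *
np.set_printoptions(precision=1,suppress=True)
ims={n:imaging.get_image(n) for n in("top","side")}
for q in ["sphere_pink","sphere_green","sphere_amber","stand_white","stand_blue","stand_terracotta","ring_cork","tweezers","jar","amethyst"]:
    z=48.7 if "sphere" in q else 0
    for n in ims:
        for r in nets.pinpoint(n,q):
            if r["score"]>.2: print(q,n,round(r["score"],2),np.array(r["location"]),at_z(ims[n],r["location"],z))
im=ims["top"]["pixels"]
hsv=cv2.cvtColor(im,cv2.COLOR_RGB2HSV)
cv2.imwrite("pics/crop.png",np.hstack([cv2.resize(im[205:305,345:475],None,fx=3,fy=3,interpolation=2),cv2.resize(ims["side"]["pixels"][260:360,270:400],None,fx=3,fy=3,interpolation=2)])[:,:,::-1])
E
```

```text
sphere_pink top 0.84 [165.3 380.9] [ 603.6 -140.9   48.7]
sphere_pink side 0.87 [222.9 395.7] [ 612.3 -134.9   48.7]
sphere_green top 0.75 [236.7 200.7] [453.4 237.1  48.7]
sphere_green side 0.63 [144.8 235.7] [445.9 229.8  48.7]
sphere_amber top 0.86 [233.4 426.8] [ 457.7 -232.6   48.7]
sphere_amber top 0.63 [246.7 383.4] [ 430.8 -141.    48.7]
sphere_amber top 0.59 [281.  439.5] [ 359.6 -254.7   48.7]
sphere_amber side 0.86 [306.8 365.9] [ 459.2 -242.7   48.7]
sphere_amber side 0.68 [354.6 321.4] [ 354.2 -268.5   48.7]
stand_white top 0.78 [236.8 425.9] [ 454.8 -242.9    0. ]
stand_white side 0.57 [317.  362.4] [ 460.  -239.4    0. ]
stand_blue top 0.71 [167.4 377.3] [ 611.1 -140.4    0. ]
stand_blue side 0.64 [243.7 390.3] [ 599.3 -145.6    0. ]
stand_terracotta top 0.63 [239.9 209.1] [450.6 230.8   0. ]
stand_terracotta side 0.68 [157.  238.9] [450.6 239.4   0. ]
ring_cork top 0.77 [169.4 259.3] [607.6 123.5   0. ]
ring_cork top 0.62 [166.4 181.4] [615.6 298.7   0. ]
ring_cork side 0.8 [160.3 324.2] [616.1 122.5   0. ]
tweezers side 0.74 [229.2 281.4] [432.6   2.4   0. ]
jar top 0.75 [168.6 181.1] [610.6 299.1   0. ]
jar side 0.62 [123.3 285.5] [605.2 287.7   0. ]
amethyst top 0.98 [164.5 442. ] [ 617.5 -287.1    0. ]
amethyst side 0.96 [291.8 451.1] [ 627.3 -288.7    0. ]
amethyst side 0.54 [240.4 390.8] [ 605.2 -139.9    0. ]
```

View pics/crop.png

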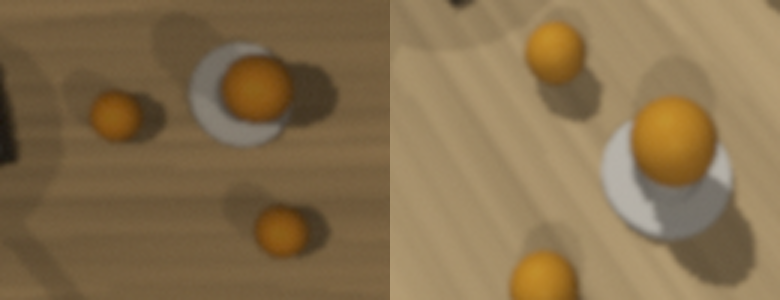

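Confirmed: the amber on the white stand is clearly the largest, and the two look-alikes lie loose on the plank. Next I refine the centres by colour segmentation.

```bash
cat >> h.py <<'E'
HSV={"pink":((150,60,60),(179,255,255)),"green":((40,80,10),(85,255,140)),"amber":((10,190,100),(20,255,255))}
def blob(im,c,guess,r=28):
    hsv=cv2.cvtColor(im["pixels"],cv2.COLOR_RGB2HSV)
    m=cv2.inRange(hsv,*HSV[c]); w=np.zeros_like(m); cv2.circle(w,(int(guess[1]),int(guess[0])),r,255,-1)
    m=cv2.morphologyEx(m&w,cv2.MORPH_OPEN,np.ones((3,3)))
    cs,_=cv2.findContours(m,0,2); k=max(cs,key=cv2.contourArea)
    (x,y),rad=cv2.minEnclosingCircle(k); M=cv2.moments(k)
    return (y,x),rad,(M["m01"]/M["m00"],M["m10"]/M["m00"])
E
python3 - <<'E'
from h import *
np.set_printoptions(precision=1,suppress=True)
ims={n:imaging.get_image(n) for n in("top","side")}
G={"pink":((165,379),(224,395)),"green":((238,203),(144,237)),"amber":((234,430),(307,365))}
for c,(a,b) in G.items():
    rs=[]
    for n,g in zip(ims,(a,b)):
        im=ims[n]; hsv=cv2.cvtColor(im["pixels"],cv2.COLOR_RGB2HSV)
        p,rad,cen=blob(im,c,g); rs.append(ray(im,p))
        print(c,n,hsv[g[0],g[1]],np.array(p),round(rad,1),np.array(cen),at_z(im,p,48.7),at_z(im,cen,48.7))
    print("  tri",tri(rs))
c1=cv2.resize(ims["top"]["pixels"][120:280,170:290],None,fx=3.5,fy=3.5,interpolation=2)
c2=cv2.resize(ims["side"]["pixels"][110:190,215:345],None,fx=2.9,fy=2.9,interpolation=2)
o=np.zeros((560,800,3),np.uint8); o[:560,:420]=c1; o[:c2.shape[0],422:422+c2.shape[1]]=c2
cv2.imwrite("pics/crop2.png",o[:,:,::-1])
E
```

```text
pink top [176  92 136] [164.2 378.4] 11.2 [163.9 378.1] [ 605.9 -135.7   48.7] [ 606.6 -134.9   48.7]
pink side [176  81 182] [225.7 395.1] 12.4 [225.8 394.7] [ 607.  -139.4   48.7] [ 606.2 -139.2   48.7]
  tri [ 608.2 -137.    44.4]
green top [ 53 127  58] [238.5 201. ] 10.3 [238.5 200.7] [449.6 236.3  48.7] [449.5 236.9  48.7]
green side [ 59 100  79] [142.9 236.9] 10.2 [142.8 236.7] [450.9 234.1  48.7] [450.7 234.7  48.7]
  tri [450.7 236.5  46.7]
amber top [ 18 208 136] [234.3 429.9] 10.2 [234.4 429.8] [ 455.8 -239.1   48.7] [ 455.6 -238.7   48.7]
amber side [ 19 197 179] [306.3 364.4] 13.5 [306.3 364. ] [ 457.5 -240.6   48.7] [ 457.1 -240.3   48.7]
  tri [ 456.9 -239.9   47.6]
```

View pics/crop2.png

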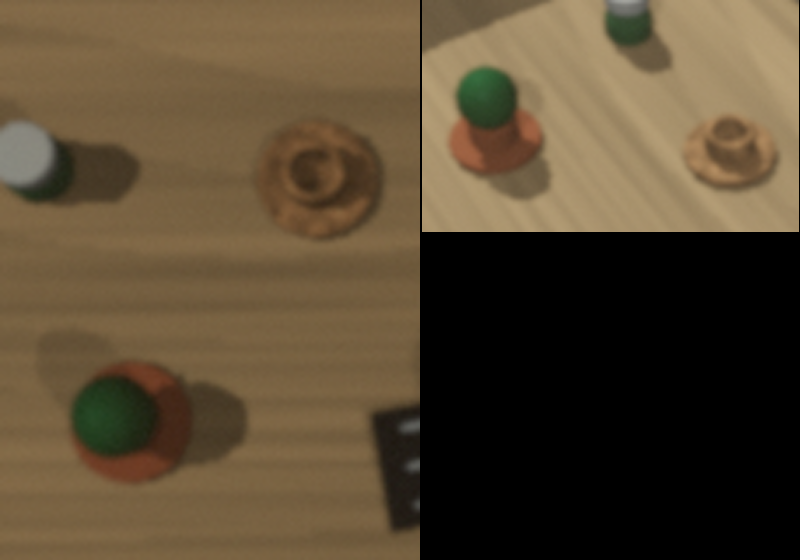

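Crop: the cork ring's foot is centred at about (261.0,171.1) in top and (321.2,162.1) in side, and the ring is empty. The green sphere sits centred on the terracotta stand. The plan is green → cork, amber → terracotta, pink → white, then green → blue.

```bash
cat >> h.py <<'E'
def delta(target,s=None):
    "tool-axes shift from the commanded (~measured) pose to world target"
    s=s or read_state()
    return R.from_quat(s["ee_rot"]).inv().apply(np.array(target)-s["position"])
E
python3 - <<'E'
from h import *
np.set_printoptions(precision=1,suppress=True)
ims={n:imaging.get_image(n) for n in("top","side")}
print("cork",at_z(ims["top"],(171.1,261.0),7),at_z(ims["top"],(171.1,260.1),28),at_z(ims["side"],(162.1,321.2),7))
print(delta((450.3,235.7,150)),delta((450.3,235.7,54.7)))
print(R.from_quat(read_state()["ee_rot"]).as_matrix())
E
```

```text
cork [602.  118.8   7. ] [597.  118.3  28. ] [603.  115.5   7. ]
[378.7 286.  106.3] [378.7 286.  201.6]
[[ 1.  -0.2  0. ]
 [-0.2 -1.  -0. ]
 [ 0.   0.  -1. ]]
```

Emit:
apply_moves --rows '[{"hand":1,"delta_pos":[379,286,106],"yaw":0},{"hand":1,"delta_pos":[379,286,106],"yaw":0},{"hand":1,"delta_pos":[379,286,106],"yaw":0},{"hand":1,"delta_pos":[379,286,106],"yaw":0},{"hand":1,"delta_pos":[379,286,106],"yaw":0},{"hand":1,"delta_pos":[379,286,106],"yaw":0},{"hand":1,"delta_pos":[379,286,106],"yaw":0},{"hand":1,"delta_pos":[379,286,106],"yaw":0},{"hand":1,"delta_pos":[379,286,106],"yaw":0},{"hand":1,"delta_pos":[379,286,106],"yaw":0},{"hand":1,"delta_pos":[379,286,106],"yaw":0},{"hand":1,"delta_pos":[379,286,106],"yaw":0}]'

```text
clock: 2.45
position: [451.7, 233.0, 149.7]
ee_rot: [0.992, -0.124, -0.0, 0.0]
contact_force: [-0.1, 0.7, 0.9]
gripper_width: 85.5
grasp_force: 0.0
```

```bash
python3 - <<'E'
from h import *
np.set_printoptions(precision=1,suppress=True)
im=imaging.get_image("wrist"); cv2.imwrite("pics/w1.png",im["pixels"][:,:,::-1])
print(im["xyz"],im["rotation"])
for r in nets.pinpoint("wrist","sphere_green"): print(r, at_z(im,r["location"],48.7))
for q in ("ring_cork","stand_terracotta"):
    for r in nets.pinpoint("wrist",q): print(q,r, at_z(im,r["location"],0))
s=read_state();print(s["position"],delta((450.3,235.7,54.7)))
E
```

```text
[527.2 214.1 266.6] [-0.6  0.8  0.1 -0.1]
{'location': [213.3, 318.8], 'score': 0.86} [449.6 234.6  48.7]
[451.  235.1 150.2] [-0.9 -0.5 95.5]
```

View pics/w1.png

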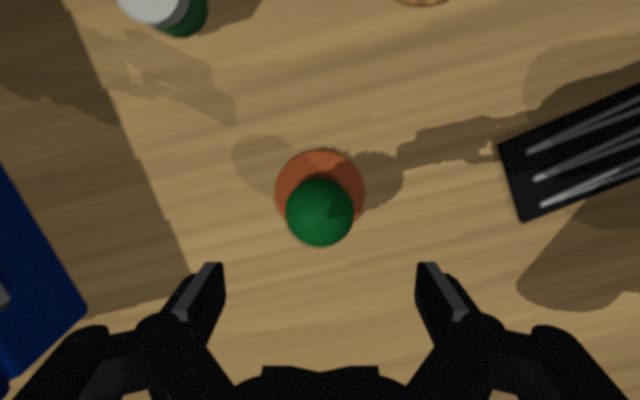

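Wrist view: the green sphere at (320,212) lies midway between the fingers and agrees with the measured position. I descend and close.

Emit:
apply_moves --rows '[{"hand":1,"delta_pos":[-1,-0.5,30],"yaw":0},{"hand":1,"delta_pos":[-1,-0.5,60],"yaw":0},{"hand":1,"delta_pos":[-1,-0.5,85],"yaw":0},{"hand":1,"delta_pos":[-1,-0.5,95],"yaw":0},{"hand":1,"delta_pos":[-1,-0.5,95],"yaw":0},{"hand":1,"delta_pos":[-1,-0.5,95],"yaw":0},{"hand":0.5,"delta_pos":[-1,-0.5,95],"yaw":0},{"hand":0.2,"delta_pos":[-1,-0.5,95],"yaw":0},{"hand":-1,"delta_pos":[-1,-0.5,95],"yaw":0},{"hand":-1,"delta_pos":[-1,-0.5,95],"yaw":0},{"hand":-1,"delta_pos":[-1,-0.5,95],"yaw":0},{"hand":-1,"delta_pos":[-1,-0.5,95],"yaw":0}]'

```text
clock: 3.65
position: [449.9, 236.2, 57.1]
ee_rot: [0.992, -0.123, 0.0, -0.0]
contact_force: [-2.8, -3.1, 8.1]
gripper_width: 47.6
grasp_force: 60.2
```

Emit:
apply_moves --rows '[{"hand":-1,"delta_pos":[0,0,-4],"yaw":0},{"hand":-1,"delta_pos":[0,0,-10],"yaw":0},{"hand":-1,"delta_pos":[0,0,-25],"yaw":0},{"hand":-1,"delta_pos":[0,0,-25],"yaw":0},{"hand":-1,"delta_pos":[0,0,-25],"yaw":0}]'

```text
clock: 4.07
position: [450.1, 236.9, 81.1]
ee_rot: [0.992, -0.124, 0.001, -0.001]
contact_force: [-0.4, -0.1, -1.5]
gripper_width: 47.2
grasp_force: 61.9
```

```bash
python3 - <<'E'
from h import *
np.set_printoptions(precision=1,suppress=True)
s=read_state();print(s["position"],s["gripper_width"],s["grasp_force"],s["contact_force"])
im=imaging.get_image("side"); cv2.imwrite("pics/s1.png",np.hstack([cv2.resize(im["pixels"][60:200,170:310],None,fx=2.8,fy=2.8,interpolation=2)[:392],cv2.resize(imaging.get_image("wrist")["pixels"][150:400,200:440],(392,392))])[:,:,::-1])
E
```

```text
[450.1 236.9  81.1] 47.15543495498803 61.9330108165741 [-0.4 -0.1 -1.5]
```

View pics/s1.png

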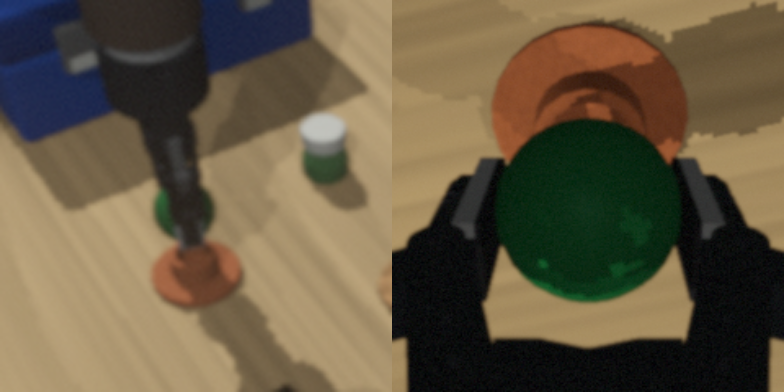

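Held securely: the stand stays behind at the lower centre-left of the side view, and the sphere is between the pads. I lift it and go near the cork ring for a check look.

Emit:
apply_moves --rows '[{"hand":-1,"delta_pos":[0,0,-25],"yaw":0},{"hand":-1,"delta_pos":[0,0,-50],"yaw":0},{"hand":-1,"delta_pos":[20,15,-70],"yaw":0},{"hand":-1,"delta_pos":[45,35,-70],"yaw":0},{"hand":-1,"delta_pos":[70,53,-70],"yaw":0},{"hand":-1,"delta_pos":[90,68,-70],"yaw":0},{"hand":-1,"delta_pos":[104,79,-70],"yaw":0},{"hand":-1,"delta_pos":[104,79,-70],"yaw":0},{"hand":-1,"delta_pos":[104,79,-70],"yaw":0}]'

```text
clock: 4.92
position: [530.9, 133.4, 149.1]
ee_rot: [0.992, -0.125, -0.001, 0.001]
contact_force: [-0.5, 0.2, -1.3]
gripper_width: 47.4
grasp_force: 62.3
```

```bash
python3 - <<'E'
from h import *
np.set_printoptions(precision=1,suppress=True)
s=read_state();print(s["position"],s["gripper_width"],s["grasp_force"],s["contact_force"])
im=imaging.get_image("wrist"); cv2.imwrite("pics/w2.png",im["pixels"][:,:,::-1])
for r in nets.pinpoint("wrist","ring_cork"): print(r, at_z(im,r["location"],0))
for r in nets.find_in("wrist","ring_cork"): print(r, at_z(im,r["location"],10))
E
```

```text
[530.9 133.4 149.1] 47.361854601936265 62.29573130607605 [-0.5  0.2 -1.3]
{'location': [101.2, 310.4], 'score': 0.95} [602.7 122.6   0. ]
{'location': [97.4, 310.7], 'score': 0.7} [605.4 121.4  10. ]
```

View pics/w2.png

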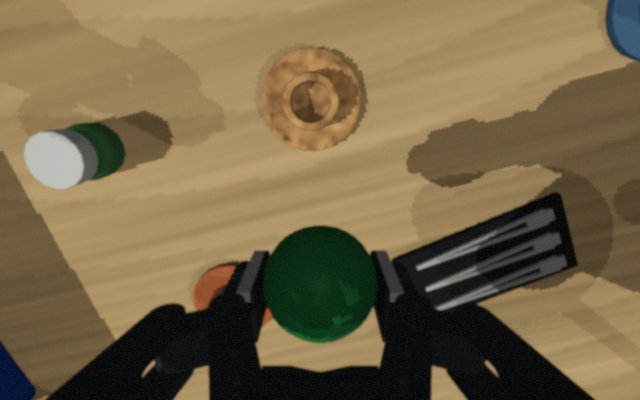

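The wrist view shows the cork foot centred at about (311,98), its rim at (311,100), and the held green sphere at (320,284).

```bash
python3 - <<'E'
from h import *
np.set_printoptions(precision=1,suppress=True)
im=imaging.get_image("wrist"); s=read_state()
print(at_z(im,(98,311),7),at_z(im,(100,311),28),"sph",at_z(im,(284,320),s["position"][2]-7), s["position"])
print(delta((602,119,150)),delta((602,119,57)))
E
```

```text
[604.7 123.1   7. ] [603.5 122.9  28. ] sph [530.3 135.1 143. ] [530.5 134.9 150. ]
[73.2 -2.  -0. ] [73.3 -2.  93. ]
```

Emit:
apply_moves --rows '[{"hand":-1,"delta_pos":[30,-2,0],"yaw":0},{"hand":-1,"delta_pos":[60,-4,10],"yaw":0},{"hand":-1,"delta_pos":[74,-5,30],"yaw":0},{"hand":-1,"delta_pos":[74,-5,55],"yaw":0},{"hand":-1,"delta_pos":[74,-5,75],"yaw":0},{"hand":-1,"delta_pos":[74,-5,82],"yaw":0},{"hand":-1,"delta_pos":[74,-5,86],"yaw":0},{"hand":-1,"delta_pos":[74,-5,89],"yaw":0},{"hand":-1,"delta_pos":[74,-5,91],"yaw":0},{"hand":-1,"delta_pos":[74,-5,91],"yaw":0}]'

```text
clock: 5.95
position: [604.5, 121.5, 60.3]
ee_rot: [0.992, -0.123, 0.001, -0.0]
contact_force: [-0.4, 0.4, -2.9]
gripper_width: 47.6
grasp_force: 62.3
```

```bash
python3 - <<'E'
from h import *
np.set_printoptions(precision=1,suppress=True)
im=imaging.get_image("wrist"); cv2.imwrite("pics/w3.png",im["pixels"][:,:,::-1])
s=read_state();print(s["position"],s["contact_force"])
E
```

```text
[604.6 121.5  60.5] [ 0.1 -0.7 -0.4]
```

View pics/w3.png

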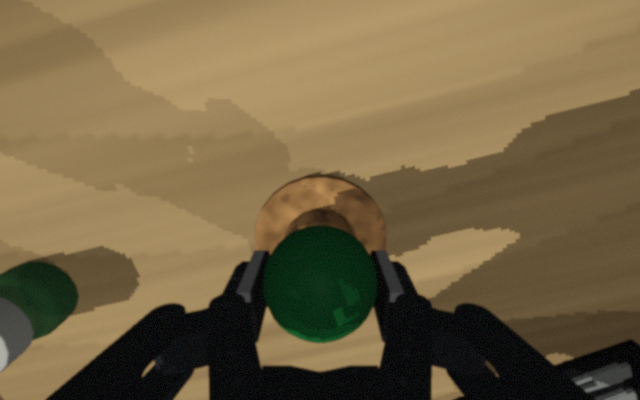

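The wrist view shows the ring foot (columns 254–386) centred on the sphere's column, 320. I lower the last few millimetres while watching the force.

Emit:
apply_moves --rows '[{"hand":-1,"delta_pos":[0,0,2],"yaw":0},{"hand":-1,"delta_pos":[0,0,3],"yaw":0},{"hand":-1,"delta_pos":[0,0,4],"yaw":0},{"hand":-1,"delta_pos":[0,0,4],"yaw":0}]'

```text
clock: 6.33
position: [604.8, 121.4, 57.7]
ee_rot: [0.992, -0.123, 0.001, -0.0]
contact_force: [-4.2, 0.8, 8.1]
gripper_width: 47.5
grasp_force: 63.3
```

```bash
python3 - <<'E'
from h import *
np.set_printoptions(precision=1,suppress=True)
im=imaging.get_image("wrist"); s=read_state();print(s["position"],s["contact_force"])
p=im["pixels"][:,320].astype(int); hs=cv2.cvtColor(im["pixels"],cv2.COLOR_RGB2HSV)[150:260:4,320]; print(hs.tolist())
e=at_z(im,(171,320),8); print(e, R.from_quat(s["ee_rot"]).inv().apply(e-s["position"]))
E
```

```text
[604.8 121.4  57.7] [-3.7  0.6  7.5]
[[19, 110, 155], [19, 107, 157], [19, 107, 157], [19, 109, 155], [19, 107, 157], [18, 111, 147], [18, 118, 104], [16, 162, 77], [16, 139, 160], [16, 134, 175], [17, 135, 183], [17, 135, 181], [16, 139, 158], [16, 134, 162], [16, 135, 161], [15, 146, 96], [14, 127, 46], [13, 155, 51], [15, 156, 49], [55, 96, 32], [72, 231, 32], [68, 212, 36], [69, 226, 35], [69, 248, 37], [73, 221, 37], [65, 188, 42], [69, 200, 42], [70, 206, 42]]
[643.6 111.9   8. ] [39.8 -0.3 49.8]
```

Seated: 7.5 N upward at TCP height 57.7. I release and retreat.

Emit:
apply_moves --rows '[{"hand":-0.1,"delta_pos":[0,0,0],"yaw":0},{"hand":0.3,"delta_pos":[0,0,0],"yaw":0},{"hand":0.6,"delta_pos":[0,0,0],"yaw":0},{"hand":1,"delta_pos":[0,0,0],"yaw":0},{"hand":1,"delta_pos":[0,0,0],"yaw":0},{"hand":1,"delta_pos":[0,0,0],"yaw":0},{"hand":1,"delta_pos":[0,0,-20],"yaw":0},{"hand":1,"delta_pos":[0,0,-50],"yaw":0},{"hand":1,"delta_pos":[0,0,-92],"yaw":0},{"hand":1,"delta_pos":[0,0,-92],"yaw":0}]'

```text
clock: 7.22
position: [608.7, 122.3, 155.7]
ee_rot: [0.992, -0.122, 0.007, -0.003]
contact_force: [1.9, 0.8, 1.6]
gripper_width: 85.2
grasp_force: 0.0
```

Emit:
apply_moves --rows '[{"hand":1,"delta_pos":[-55,386,0],"yaw":0},{"hand":1,"delta_pos":[-55,386,0],"yaw":0},{"hand":1,"delta_pos":[-55,386,0],"yaw":0},{"hand":1,"delta_pos":[-55,386,0],"yaw":0},{"hand":1,"delta_pos":[-55,386,0],"yaw":0},{"hand":1,"delta_pos":[-55,386,0],"yaw":0},{"hand":1,"delta_pos":[-55,386,0],"yaw":0},{"hand":1,"delta_pos":[-55,386,0],"yaw":0},{"hand":1,"delta_pos":[-55,386,0],"yaw":0},{"hand":1,"delta_pos":[-55,386,0],"yaw":0},{"hand":1,"delta_pos":[-55,386,0],"yaw":0},{"hand":1,"delta_pos":[-55,386,0],"yaw":0}]'

```text
clock: 8.22
position: [455.8, -240.5, 147.2]
ee_rot: [0.992, -0.125, 0.0, -0.0]
contact_force: [-0.7, -0.2, 0.9]
gripper_width: 85.6
grasp_force: 0.0
```

```bash
cat >> h.py <<'E'
def snap(name,q,z):
    np.set_printoptions(precision=1,suppress=True)
    s=read_state(); im=imaging.get_image("wrist"); cv2.imwrite(f"pics/{name}.png",im["pixels"][:,:,::-1])
    print(s["position"],s["contact_force"],s["gripper_width"])
    for r in nets.pinpoint("wrist",q): print(q,r,at_z(im,r["location"],z))
    return im,s
def seated(*gs):
    for c,a,b in gs:
        ims=[imaging.get_image(n) for n in("top","side")]
        P=[blob(im,c,g)[0] for im,g in zip(ims,(a,b))]
        print(c,[at_z(im,p,48.7) for im,p in zip(ims,P)],"tri",tri([ray(im,p) for im,p in zip(ims,P)]))
E
python3 - <<'E'
from h import *
im,s=snap("w4","sphere_amber",48.7)
seated(("green",(168,258),(150,322)))
print(delta((456.8,-239.8,54.7)))
E
```

```text
[ 455.8 -240.5  147.2] [-0.7 -0.2  0.9] 85.63481235806232
sphere_amber {'location': [211.5, 321.2], 'score': 0.82} [ 455.5 -241.    48.7]
sphere_amber {'location': [244.2, 210.7], 'score': 0.62} [ 451.1 -157.7   48.7]
sphere_amber {'location': [297.1, 373.4], 'score': 0.61} [ 378.4 -262.4   48.7]
green [array([603.3, 123. ,  48.7]), array([604.2, 121. ,  48.7])] tri [604.6 122.9  46.7]
[ 0.3  1.  92.6]
```

View pics/w4.png

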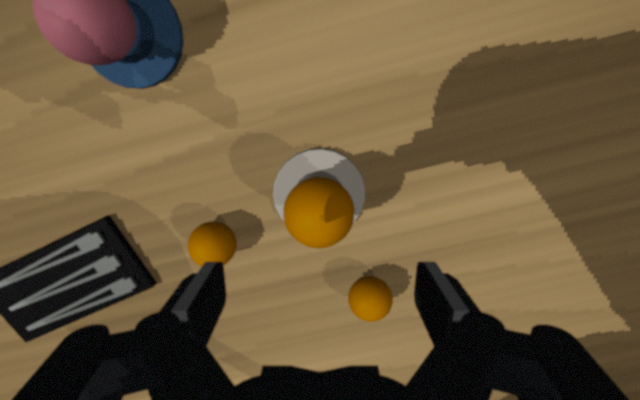

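Green is seated on the cork, triangulated to (604,122,47). The wrist view shows the big amber at (319,212), centred between the fingers; the small look-alikes at (212,243) and (371,298) are clear of the fingers' path.

Emit:
apply_moves --rows '[{"hand":1,"delta_pos":[0,0.5,30],"yaw":0},{"hand":1,"delta_pos":[0,0.5,60],"yaw":0},{"hand":1,"delta_pos":[0,0.5,82],"yaw":0},{"hand":1,"delta_pos":[0,0.5,91],"yaw":0},{"hand":1,"delta_pos":[0,0.5,91],"yaw":0},{"hand":1,"delta_pos":[0,0.5,91],"yaw":0},{"hand":0.5,"delta_pos":[0,0.5,91],"yaw":0},{"hand":0.2,"delta_pos":[0,0.5,91],"yaw":0},{"hand":-1,"delta_pos":[0,0.5,91],"yaw":0},{"hand":-1,"delta_pos":[0,0.5,91],"yaw":0},{"hand":-1,"delta_pos":[0,0.5,91],"yaw":0},{"hand":-1,"delta_pos":[0,0.5,91],"yaw":0}]'

```text
clock: 9.42
position: [456.9, -240.3, 58.0]
ee_rot: [0.992, -0.123, 0.001, 0.0]
contact_force: [-1.0, 2.5, 4.7]
gripper_width: 47.3
grasp_force: 60.7
```

Emit:
apply_moves --rows '[{"hand":-1,"delta_pos":[0,0,-4],"yaw":0},{"hand":-1,"delta_pos":[0,0,-10],"yaw":0},{"hand":-1,"delta_pos":[0,0,-25],"yaw":0},{"hand":-1,"delta_pos":[0,0,-55],"yaw":0},{"hand":-1,"delta_pos":[0,0,-90],"yaw":0},{"hand":-1,"delta_pos":[0,0,-105],"yaw":0},{"hand":-1,"delta_pos":[0,0,-105],"yaw":0},{"hand":-1,"delta_pos":[0,0,-105],"yaw":0}]'

```text
clock: 10.08
position: [455.8, -240.1, 162.1]
ee_rot: [0.992, -0.124, 0.001, -0.0]
contact_force: [-0.5, 0.2, -3.1]
gripper_width: 47.1
grasp_force: 62.2
```

Emit:
apply_moves --rows '[{"hand":-1,"delta_pos":[-8,-19,0],"yaw":0},{"hand":-1,"delta_pos":[-20,-48,0],"yaw":0},{"hand":-1,"delta_pos":[-34,-82,0],"yaw":0},{"hand":-1,"delta_pos":[-49,-117,0],"yaw":0},{"hand":-1,"delta_pos":[-64,-153,0],"yaw":0},{"hand":-1,"delta_pos":[-79,-189,0],"yaw":0},{"hand":-1,"delta_pos":[-94,-225,0],"yaw":0},{"hand":-1,"delta_pos":[-109,-261,0],"yaw":0},{"hand":-1,"delta_pos":[-124,-297,0],"yaw":0},{"hand":-1,"delta_pos":[-139,-333,0],"yaw":0},{"hand":-1,"delta_pos":[-154,-369,0],"yaw":0},{"hand":-1,"delta_pos":[-167,-400,0],"yaw":0}]'

```text
clock: 11.08
position: [390.5, 189.9, 159.8]
ee_rot: [0.992, -0.123, -0.001, 0.001]
contact_force: [0.8, -0.5, -2.0]
gripper_width: 47.8
grasp_force: 62.3
```

Emit:
apply_moves --rows '[{"hand":-1,"delta_pos":[-10,-24,4],"yaw":0},{"hand":-1,"delta_pos":[-18,-44,8],"yaw":0},{"hand":-1,"delta_pos":[-25,-60,12],"yaw":0},{"hand":-1,"delta_pos":[-25,-60,12],"yaw":0},{"hand":-1,"delta_pos":[-25,-60,12],"yaw":0}]'

```text
clock: 11.5
position: [381.5, 252.4, 147.5]
ee_rot: [0.992, -0.123, -0.001, 0.002]
contact_force: [-0.2, -0.2, -2.4]
gripper_width: 47.0
grasp_force: 62.2
```

```bash
cat >> h.py <<'E'
HS={"terracotta":((0,120,40),(11,255,255)),"white":((0,0,110),(179,60,255)),"blue":((95,110,30),(125,255,255))}
def foot(im,c,g,r=75):
    "ellipse fit of a stand's foot disc in the wrist image"
    hsv=cv2.cvtColor(im["pixels"],cv2.COLOR_RGB2HSV)
    m=cv2.inRange(hsv,*HS[c]); w=np.zeros_like(m); cv2.circle(w,(int(g[1]),int(g[0])),r,255,-1)
    m=cv2.morphologyEx(m&w,cv2.MORPH_OPEN,np.ones((3,3)))
    cs,_=cv2.findContours(m,0,2); k=max(cs,key=cv2.contourArea)
    (x,y),ax,_=cv2.fitEllipse(cv2.convexHull(k)); print("foot px",y,x,ax,"world",at_z(im,(y,x),7)); return y,x
E
python3 - <<'E'
from h import *
im,s=snap("w5","stand_terracotta",0)
foot(im,"terracotta",(100,315))
print(s["grasp_force"],delta((450.3,235.7,150)))
E
```

```text
[381.5 252.4 147.5] [-0.2 -0.2 -2.4] 47.033209055947395
stand_terracotta {'location': [104.9, 320.2], 'score': 0.69} [448.7 234.8   0. ]
foot px 102.37165832519531 318.2066650390625 (98.38053894042969, 101.96708679199219) world [451.1 235.8   7. ]
62.239365577697754 [70.1 -1.4 -1.9]
```

View pics/w5.png

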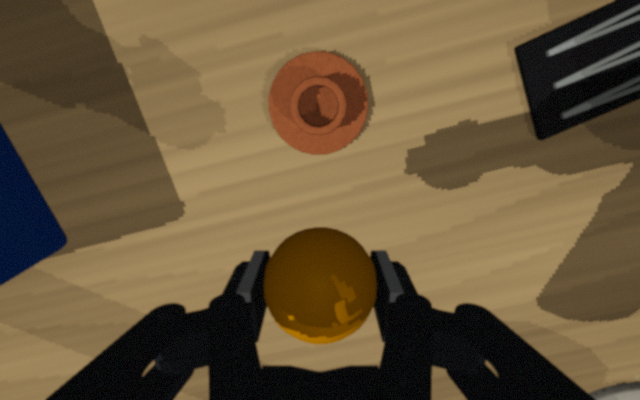

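The wrist view shows the empty terracotta stand at (319,102) and the amber held at (320,285). The ellipse fit agrees with the earlier measurement to about 1 mm.

Emit:
apply_moves --rows '[{"hand":-1,"delta_pos":[30,-0.5,0],"yaw":0},{"hand":-1,"delta_pos":[58,-1,10],"yaw":0},{"hand":-1,"delta_pos":[70,-1,30],"yaw":0},{"hand":-1,"delta_pos":[70,-1,55],"yaw":0},{"hand":-1,"delta_pos":[70,-1,72],"yaw":0},{"hand":-1,"delta_pos":[70,-1,80],"yaw":0},{"hand":-1,"delta_pos":[70,-1,84],"yaw":0},{"hand":-1,"delta_pos":[70,-1,87],"yaw":0},{"hand":-1,"delta_pos":[70,-1,89],"yaw":0},{"hand":-1,"delta_pos":[70,-1,89],"yaw":0}]'

```text
clock: 12.43
position: [451.1, 236.9, 60.9]
ee_rot: [0.992, -0.123, 0.0, -0.001]
contact_force: [-0.5, 0.1, -1.9]
gripper_width: 47.1
grasp_force: 62.3
```

Emit:
apply_moves --rows '[{"hand":-1,"delta_pos":[-0.4,0.8,1],"yaw":0},{"hand":-1,"delta_pos":[-0.4,0.8,2],"yaw":0},{"hand":-1,"delta_pos":[-0.4,0.8,3],"yaw":0},{"hand":-1,"delta_pos":[-0.4,0.8,3.5],"yaw":0},{"hand":-1,"delta_pos":[-0.4,0.8,3.5],"yaw":0}]'

```text
clock: 12.85
position: [450.7, 236.3, 58.1]
ee_rot: [0.992, -0.123, 0.001, -0.0]
contact_force: [-1.9, -1.0, 7.2]
gripper_width: 47.6
grasp_force: 63.1
```

Emit:
apply_moves --rows '[{"hand":-0.1,"delta_pos":[0,0,0],"yaw":0},{"hand":0.3,"delta_pos":[0,0,0],"yaw":0},{"hand":0.6,"delta_pos":[0,0,0],"yaw":0},{"hand":1,"delta_pos":[0,0,0],"yaw":0},{"hand":1,"delta_pos":[0,0,0],"yaw":0},{"hand":1,"delta_pos":[0,0,0],"yaw":0},{"hand":1,"delta_pos":[0,0,-20],"yaw":0},{"hand":1,"delta_pos":[0,0,-50],"yaw":0},{"hand":1,"delta_pos":[0,0,-85],"yaw":0},{"hand":1,"delta_pos":[0,0,-92],"yaw":0},{"hand":1,"delta_pos":[0,0,-92],"yaw":0}]'

```text
clock: 13.77
position: [451.5, 237.2, 151.7]
ee_rot: [0.992, -0.123, 0.002, -0.003]
contact_force: [-0.4, 0.3, -0.4]
gripper_width: 85.6
grasp_force: 0.0
```

Emit:
apply_moves --rows '[{"hand":1,"delta_pos":[243,324,0],"yaw":0},{"hand":1,"delta_pos":[243,324,0],"yaw":0},{"hand":1,"delta_pos":[243,324,0],"yaw":0},{"hand":1,"delta_pos":[243,324,0],"yaw":0},{"hand":1,"delta_pos":[243,324,0],"yaw":0},{"hand":1,"delta_pos":[243,324,0],"yaw":0},{"hand":1,"delta_pos":[243,324,0],"yaw":0},{"hand":1,"delta_pos":[243,324,0],"yaw":0},{"hand":1,"delta_pos":[243,324,0],"yaw":0},{"hand":1,"delta_pos":[243,324,0],"yaw":0},{"hand":1,"delta_pos":[243,324,0],"yaw":0},{"hand":1,"delta_pos":[243,324,0],"yaw":0}]'

```text
clock: 14.77
position: [605.4, -139.4, 146.1]
ee_rot: [0.992, -0.125, -0.002, 0.0]
contact_force: [-0.2, 1.1, 0.2]
gripper_width: 85.7
grasp_force: 0.0
```

```bash
python3 - <<'E'
from h import *
im,s=snap("w6","sphere_pink",48.7)
p,r,c=blob(im,"pink",(212,320),60); print("pink blob",p,r,at_z(im,p,48.7))
seated(("amber",(238,202),(143,237)))
print(delta((607.3,-137.3,54.7)))
E
```

```text
[ 605.4 -139.4  146.1] [-0.2  1.1  0.2] 85.65095792193608
sphere_pink {'location': [207.0, 315.7], 'score': 0.78} [ 609.3 -137.1   48.7]
pink blob (210.5, 316.4295654296875) 35.85404968261719 [ 606.7 -137.    48.7]
amber [array([448.6, 240.5,  48.7]), array([450. , 234.3,  48.7])] tri [450.7 241.6  42.4]
[ 1.9  0.3 93.5]
```

```bash
python3 - <<'E'
from h import *
for _ in range(2):
    im,s=snap("w7","sphere_pink",48.7)
    p,r,c=blob(im,"pink",(212,320),60); w=at_z(im,p,48.7); print("pink blob",p,r,w,delta((w[0],w[1],54.7),s))
t=imaging.get_image("top")["pixels"]; d=imaging.get_image("side")["pixels"]
cv2.imwrite("pics/chk.png",np.hstack([cv2.resize(t[190:290,150:280],None,fx=3,fy=3,interpolation=2),cv2.resize(d[100:200,190:320],None,fx=3,fy=3,interpolation=2)])[:,:,::-1])
E
```

```text
[ 605.7 -136.6  148.2] [-0.2  0.7  0.6] 85.47467808752019
sphere_pink {'location': [208.8, 319.4], 'score': 0.89} [ 607.2 -136.3   48.7]
pink blob (209.3004608154297, 320.7086486816406) 35.55250549316406 [ 606.6 -137.1   48.7] [ 1.2  0.2 93.5]
[ 606.  -136.5  148.8] [ 0.3 -0.3 -0.1] 85.29152842405593
sphere_pink {'location': [208.7, 320.2], 'score': 0.75} [ 607.4 -136.7   48.7]
pink blob (209.5, 321.0) 35.42960739135742 [ 606.7 -137.1   48.7] [ 0.8  0.5 94.1]
```

View pics/chk.png

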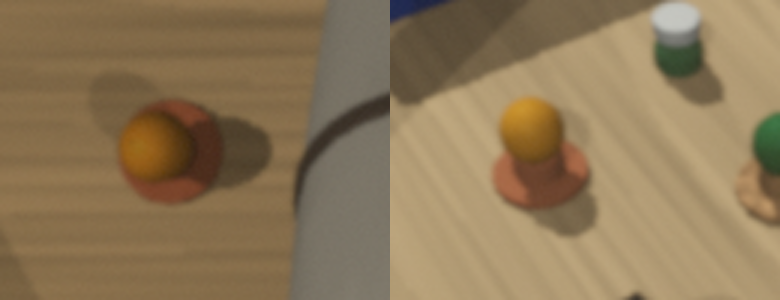

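The amber sits well on the terracotta stand (left crop (157,147), right crop (532,130)) and the green on the cork. The pink is centred under the gripper, so I grasp it.

Emit:
apply_moves --rows '[{"hand":1,"delta_pos":[1,0.3,30],"yaw":0},{"hand":1,"delta_pos":[1,0.3,60],"yaw":0},{"hand":1,"delta_pos":[1,0.3,82],"yaw":0},{"hand":1,"delta_pos":[1,0.3,92],"yaw":0},{"hand":1,"delta_pos":[1,0.3,92],"yaw":0},{"hand":1,"delta_pos":[1,0.3,92],"yaw":0},{"hand":0.5,"delta_pos":[1,0.3,92],"yaw":0},{"hand":0.2,"delta_pos":[1,0.3,92],"yaw":0},{"hand":-1,"delta_pos":[1,0.3,92],"yaw":0},{"hand":-1,"delta_pos":[1,0.3,92],"yaw":0},{"hand":-1,"delta_pos":[1,0.3,92],"yaw":0},{"hand":-1,"delta_pos":[1,0.3,92],"yaw":0}]'

```text
clock: 16.27
position: [608.2, -138.2, 58.8]
ee_rot: [0.992, -0.123, 0.002, -0.0]
contact_force: [-1.9, 0.4, 6.0]
gripper_width: 47.3
grasp_force: 60.8
```

Emit:
apply_moves --rows '[{"hand":-1,"delta_pos":[0,0,-4],"yaw":0},{"hand":-1,"delta_pos":[0,0,-10],"yaw":0},{"hand":-1,"delta_pos":[0,0,-25],"yaw":0},{"hand":-1,"delta_pos":[0,0,-55],"yaw":0},{"hand":-1,"delta_pos":[0,0,-80],"yaw":0},{"hand":-1,"delta_pos":[0,0,-93],"yaw":0},{"hand":-1,"delta_pos":[0,0,-93],"yaw":0},{"hand":-1,"delta_pos":[0,0,-93],"yaw":0}]'

```text
clock: 16.93
position: [606.9, -138.2, 150.1]
ee_rot: [0.992, -0.124, 0.0, -0.0]
contact_force: [-1.1, -0.3, -2.5]
gripper_width: 47.6
grasp_force: 62.1
```

Emit:
apply_moves --rows '[{"hand":-1,"delta_pos":[-15,10,0],"yaw":0},{"hand":-1,"delta_pos":[-40,28,0],"yaw":0},{"hand":-1,"delta_pos":[-68,48,0],"yaw":0},{"hand":-1,"delta_pos":[-96,68,0],"yaw":0},{"hand":-1,"delta_pos":[-124,88,0],"yaw":0},{"hand":-1,"delta_pos":[-150,107,0],"yaw":0},{"hand":-1,"delta_pos":[-172,122,0],"yaw":0},{"hand":-1,"delta_pos":[-186,132,0],"yaw":0},{"hand":-1,"delta_pos":[-191,135,0],"yaw":0},{"hand":-1,"delta_pos":[-191,135,0],"yaw":0},{"hand":-1,"delta_pos":[-191,135,0],"yaw":0}]'

```text
clock: 17.85
position: [389.8, -222.4, 149.7]
ee_rot: [0.992, -0.124, 0.0, 0.0]
contact_force: [-0.2, 0.2, -1.6]
gripper_width: 47.6
grasp_force: 62.1
```

```bash
python3 - <<'E'
from h import *
im,s=snap("w8","stand_white",0)
foot(im,"white",(100,318))
print(s["grasp_force"],delta((456.5,-240,58)))
E
```

```text
[ 389.8 -222.4  149.7] [-0.2  0.2 -1.6] 47.616450675349995
stand_white {'location': [102.6, 320.9], 'score': 0.63} [ 459.  -240.5    0. ]
foot px 105.80358123779297 320.61614990234375 (99.31752014160156, 102.33845520019531) world [ 457.  -239.8    7. ]
62.14638948440552 [68.4  1.1 91.8]
```

View pics/w8.png

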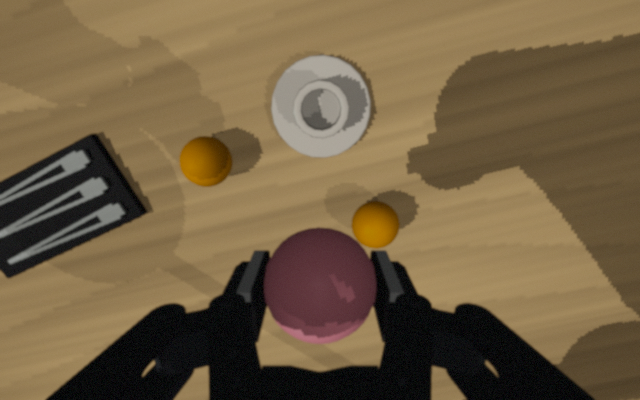

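The white stand is empty at (320,106) with its ring at (321,108). Measured (457,-240), it agrees with the earlier fix. The look-alike at (375,224) is passed at full height before I descend.

Emit:
apply_moves --rows '[{"hand":-1,"delta_pos":[25,0.5,0],"yaw":0},{"hand":-1,"delta_pos":[55,0.8,0],"yaw":0},{"hand":-1,"delta_pos":[68.5,0.8,10],"yaw":0},{"hand":-1,"delta_pos":[68.5,0.8,35],"yaw":0},{"hand":-1,"delta_pos":[68.5,0.8,60],"yaw":0},{"hand":-1,"delta_pos":[68.5,0.8,76],"yaw":0},{"hand":-1,"delta_pos":[68.5,0.8,83],"yaw":0},{"hand":-1,"delta_pos":[68.5,0.8,87],"yaw":0},{"hand":-1,"delta_pos":[68.5,0.8,89],"yaw":0},{"hand":-1,"delta_pos":[68.5,0.8,90],"yaw":0},{"hand":-1,"delta_pos":[68.5,0.8,90],"yaw":0}]'

```text
clock: 18.87
position: [456.0, -239.9, 60.6]
ee_rot: [0.992, -0.123, 0.001, 0.0]
contact_force: [-0.3, 0.3, -2.0]
gripper_width: 47.3
grasp_force: 62.1
```

Emit:
apply_moves --rows '[{"hand":-1,"delta_pos":[0.3,0,1],"yaw":0},{"hand":-1,"delta_pos":[0.3,0,2],"yaw":0},{"hand":-1,"delta_pos":[0.3,0,3],"yaw":0},{"hand":-1,"delta_pos":[0.3,0,3],"yaw":0},{"hand":-1,"delta_pos":[0.3,0,3],"yaw":0}]'

```text
clock: 19.28
position: [456.8, -240.3, 58.9]
ee_rot: [0.992, -0.123, 0.002, 0.0]
contact_force: [-0.4, 1.2, 7.2]
gripper_width: 47.2
grasp_force: 63.1
```

Emit:
apply_moves --rows '[{"hand":-0.1,"delta_pos":[0,0,0],"yaw":0},{"hand":0.3,"delta_pos":[0,0,0],"yaw":0},{"hand":0.6,"delta_pos":[0,0,0],"yaw":0},{"hand":1,"delta_pos":[0,0,0],"yaw":0},{"hand":1,"delta_pos":[0,0,0],"yaw":0},{"hand":1,"delta_pos":[0,0,0],"yaw":0},{"hand":1,"delta_pos":[0,0,-20],"yaw":0},{"hand":1,"delta_pos":[0,0,-50],"yaw":0},{"hand":1,"delta_pos":[0,0,-85],"yaw":0},{"hand":1,"delta_pos":[0,0,-92],"yaw":0},{"hand":1,"delta_pos":[0,0,-92],"yaw":0}]'

```text
clock: 20.2
position: [457.2, -240.4, 151.7]
ee_rot: [0.992, -0.123, 0.003, 0.0]
contact_force: [-0.2, 0.4, -0.5]
gripper_width: 85.5
grasp_force: 0.0
```

Emit:
apply_moves --rows '[{"hand":1,"delta_pos":[5,-36,0],"yaw":0},{"hand":1,"delta_pos":[10,-74,0],"yaw":0},{"hand":1,"delta_pos":[16,-112,0],"yaw":0},{"hand":1,"delta_pos":[21,-150,0],"yaw":0},{"hand":1,"delta_pos":[26,-188,0],"yaw":0},{"hand":1,"delta_pos":[31,-226,0],"yaw":0},{"hand":1,"delta_pos":[37,-264,0],"yaw":0},{"hand":1,"delta_pos":[42,-302,0],"yaw":0},{"hand":1,"delta_pos":[47,-340,0],"yaw":0},{"hand":1,"delta_pos":[52,-370,0],"yaw":0},{"hand":1,"delta_pos":[54,-387,0],"yaw":0},{"hand":1,"delta_pos":[54,-387,0],"yaw":0}]'

```text
clock: 21.2
position: [603.1, 124.9, 146.5]
ee_rot: [0.993, -0.122, -0.001, 0.0]
contact_force: [-0.3, 0.2, -0.3]
gripper_width: 85.3
grasp_force: 0.0
```

Emit:
apply_moves --rows '[{"hand":1,"delta_pos":[0,0,0],"yaw":0},{"hand":1,"delta_pos":[0,0,0],"yaw":0}]'

```text
clock: 21.37
position: [601.6, 120.9, 147.5]
ee_rot: [0.992, -0.124, -0.001, 0.001]
contact_force: [-0.8, 0.2, -0.8]
gripper_width: 85.8
grasp_force: 0.0
```

```bash
python3 - <<'E'
from h import *
im,s=snap("w9","sphere_green",48.7)
p,r,c=blob(im,"green",(212,320),60); w=at_z(im,p,48.7); print("blob",p,r,w,delta((w[0],w[1],54.7),s))
seated(("pink",(234,430),(307,365)))
print(delta((604,122,54.7)))
E
```

```text
[601.6 120.9 147.5] [-0.8  0.2 -0.8] 85.7563096876362
sphere_green {'location': [210.3, 317.1], 'score': 0.92} [602.6 122.9  48.7]
blob (209.15028381347656, 317.9971008300781) 35.20708465576172 [603.2 122.1  48.7] [ 1.5 -1.6 92.8]
pink [array([ 454.2, -239.3,   48.7]), array([ 456.6, -240.8,   48.7])] tri [ 455.5 -240.2   48. ]
[ 1.3 -1.6 94.2]
```

Pink is seated on the white stand, triangulated to (455.5,-240,48). Next I grasp the green.

Emit:
apply_moves --rows '[{"hand":1,"delta_pos":[1.3,-1,30],"yaw":0},{"hand":1,"delta_pos":[1.3,-1,60],"yaw":0},{"hand":1,"delta_pos":[1.3,-1,82],"yaw":0},{"hand":1,"delta_pos":[1.3,-1,92],"yaw":0},{"hand":1,"delta_pos":[1.3,-1,92],"yaw":0},{"hand":1,"delta_pos":[1.3,-1,92],"yaw":0},{"hand":0.5,"delta_pos":[1.3,-1,92],"yaw":0},{"hand":0.2,"delta_pos":[1.3,-1,92],"yaw":0},{"hand":-1,"delta_pos":[1.3,-1,92],"yaw":0},{"hand":-1,"delta_pos":[1.3,-1,92],"yaw":0},{"hand":-1,"delta_pos":[1.3,-1,92],"yaw":0},{"hand":-1,"delta_pos":[1.3,-1,92],"yaw":0}]'

```text
clock: 22.57
position: [604.9, 122.5, 59.0]
ee_rot: [0.992, -0.123, 0.001, -0.0]
contact_force: [-1.2, -1.5, 5.8]
gripper_width: 47.5
grasp_force: 60.6
```

Emit:
apply_moves --rows '[{"hand":-1,"delta_pos":[0,0,-4],"yaw":0},{"hand":-1,"delta_pos":[0,0,-10],"yaw":0},{"hand":-1,"delta_pos":[0,0,-25],"yaw":0},{"hand":-1,"delta_pos":[0,0,-55],"yaw":0},{"hand":-1,"delta_pos":[0,0,-80],"yaw":0},{"hand":-1,"delta_pos":[0,0,-93],"yaw":0},{"hand":-1,"delta_pos":[0,0,-93],"yaw":0},{"hand":-1,"delta_pos":[0,0,-93],"yaw":0}]'

```text
clock: 23.23
position: [604.1, 122.9, 150.4]
ee_rot: [0.992, -0.124, 0.0, -0.001]
contact_force: [-0.1, -0.6, -1.4]
gripper_width: 47.6
grasp_force: 62.0
```

Emit:
apply_moves --rows '[{"hand":-1,"delta_pos":[0,18,0],"yaw":0},{"hand":-1,"delta_pos":[-1,48,0],"yaw":0},{"hand":-1,"delta_pos":[-1,82,0],"yaw":0},{"hand":-1,"delta_pos":[-2,116,0],"yaw":0},{"hand":-1,"delta_pos":[-2,150,0],"yaw":0},{"hand":-1,"delta_pos":[-3,184,0],"yaw":0},{"hand":-1,"delta_pos":[-3,214,0],"yaw":0},{"hand":-1,"delta_pos":[-3,238,0],"yaw":0},{"hand":-1,"delta_pos":[-3,251,0],"yaw":0},{"hand":-1,"delta_pos":[-3,251,0],"yaw":0},{"hand":-1,"delta_pos":[-3,251,0],"yaw":0},{"hand":-1,"delta_pos":[-3,251,0],"yaw":0}]'

```text
clock: 24.23
position: [539.6, -119.6, 149.1]
ee_rot: [0.992, -0.123, -0.001, 0.0]
contact_force: [1.0, 1.0, -1.5]
gripper_width: 47.1
grasp_force: 62.1
```

```bash
python3 - <<'E'
from h import *
im,s=snap("w10","stand_blue",0)
foot(im,"blue",(104,318))
print(s["grasp_force"],delta((607.2,-137.2,58)))
E
```

```text
[ 539.6 -119.6  149.1] [ 1.   1.  -1.5] 47.14668498695945
stand_blue {'location': [108.0, 322.1], 'score': 0.95} [ 604.4 -137.5    0. ]
stand_blue {'location': [35.8, 515.9], 'score': 0.41} [ 619.2 -288.2    0. ]
foot px 103.94751739501953 321.318603515625 (95.85285186767578, 99.75877380371094) world [ 607.7 -137.7    7. ]
62.099844217300415 [69.7  1.1 91.4]
```

The stand fit (607.7,-137.7) agrees with the earlier pink position (607,-137).

Emit:
apply_moves --rows '[{"hand":-1,"delta_pos":[25,0.5,0],"yaw":0},{"hand":-1,"delta_pos":[55,1,0],"yaw":0},{"hand":-1,"delta_pos":[69.5,1,10],"yaw":0},{"hand":-1,"delta_pos":[69.5,1,35],"yaw":0},{"hand":-1,"delta_pos":[69.5,1,60],"yaw":0},{"hand":-1,"delta_pos":[69.5,1,76],"yaw":0},{"hand":-1,"delta_pos":[69.5,1,83],"yaw":0},{"hand":-1,"delta_pos":[69.5,1,87],"yaw":0},{"hand":-1,"delta_pos":[69.5,1,89],"yaw":0},{"hand":-1,"delta_pos":[69.5,1,90],"yaw":0},{"hand":-1,"delta_pos":[69.5,1,90],"yaw":0}]'

```text
clock: 25.25
position: [607.6, -137.8, 60.9]
ee_rot: [0.992, -0.123, 0.001, -0.0]
contact_force: [-0.8, 0.6, -0.9]
gripper_width: 47.3
grasp_force: 62.1
```

Emit:
apply_moves --rows '[{"hand":-1,"delta_pos":[0,0,1],"yaw":0},{"hand":-1,"delta_pos":[0,0,2],"yaw":0},{"hand":-1,"delta_pos":[0,0,2.5],"yaw":0},{"hand":-1,"delta_pos":[0,0,2.5],"yaw":0}]'

```text
clock: 25.58
position: [607.7, -138.0, 59.1]
ee_rot: [0.992, -0.123, 0.001, 0.0]
contact_force: [-0.7, 1.4, 5.3]
gripper_width: 47.2
grasp_force: 62.7
```

Seated at 5.3 N. I release, rise, and move back so the cameras see everything.

Emit:
apply_moves --rows '[{"hand":-0.1,"delta_pos":[0,0,0],"yaw":0},{"hand":0.3,"delta_pos":[0,0,0],"yaw":0},{"hand":0.6,"delta_pos":[0,0,0],"yaw":0},{"hand":1,"delta_pos":[0,0,0],"yaw":0},{"hand":1,"delta_pos":[0,0,0],"yaw":0},{"hand":1,"delta_pos":[0,0,0],"yaw":0},{"hand":1,"delta_pos":[0,0,-20],"yaw":0},{"hand":1,"delta_pos":[0,0,-50],"yaw":0},{"hand":1,"delta_pos":[0,0,-85],"yaw":0},{"hand":1,"delta_pos":[0,0,-120],"yaw":0},{"hand":1,"delta_pos":[0,0,-140],"yaw":0}]'

```text
clock: 26.5
position: [608.3, -138.3, 201.8]
ee_rot: [0.992, -0.123, 0.003, 0.0]
contact_force: [0.2, -0.2, 1.3]
gripper_width: 85.3
grasp_force: 0.0
```

Emit:
apply_moves --rows '[{"hand":1,"delta_pos":[-80,-100,0],"yaw":0},{"hand":1,"delta_pos":[-80,-100,0],"yaw":0},{"hand":1,"delta_pos":[-80,-100,0],"yaw":0},{"hand":1,"delta_pos":[-80,-100,0],"yaw":0},{"hand":1,"delta_pos":[-80,-100,0],"yaw":0},{"hand":1,"delta_pos":[-80,-100,0],"yaw":0}]'

```text
clock: 27.0
position: [554.1, -21.2, 197.5]
ee_rot: [0.992, -0.123, 0.0, 0.0]
contact_force: [1.0, -0.2, 0.3]
gripper_width: 85.5
grasp_force: 0.0
```

```bash
python3 - <<'E'
from h import *
np.set_printoptions(precision=1,suppress=True)
t=imaging.get_image("top")["pixels"]; d=imaging.get_image("side")["pixels"]
cv2.imwrite("pics/end.png",np.hstack([t[100:320,140:480],d[80:400,200:500][:220*2][:320][::1][0:220],d[180:400,200:440]])[:,:800,::-1])
seated(("pink",(234,430),(307,365)),("green",(165,379),(224,395)))
E
```

```text
pink [array([ 454.7, -246.7,   48.7]), array([ 456.4, -242.2,   48.7])] tri [ 453.9 -244.6   56.1]
green [array([ 607.2, -137. ,   48.7]), array([ 607.5, -138.2,   48.7])] tri [ 607.9 -137.4   47.3]
```

View pics/end.png

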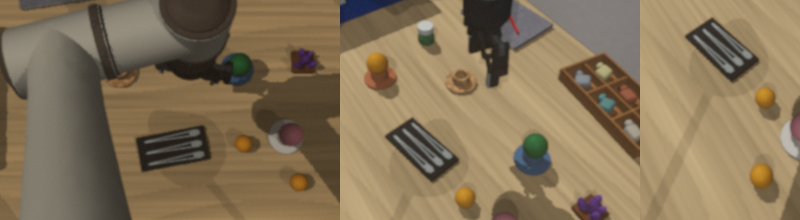

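All three spheres are on their target stands: amber on terracotta, green on blue, pink on white. The cork ring is empty, the bystanders are in place and the gripper is open. The pink reading is only skewed by the arm's shadow. I hand it in.

```bash
python3 -c "
from bench import workorder
print(workorder.job_done())"
```

```text
the job is handed in; nothing more can be done
None
```

Job handed in at about 27 s: pink is on the white stand, green on blue (parked on the cork ring on the way) and amber on terracotta, with the gripper open and touching nothing; the last pictures showed nothing else moved.

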